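# Wedge up a dispenser bottle's tilting rest and hold it

### The job

Pick up the aluminium levelling wedge by its handle block, turn it so that its thin end faces the bottle rest, and slide it flat along the bench, thin end first and square, under the middle of the rest's front lip until the hinged plate just lifts off its rails: about 3 mm clear at the lip, at most 5 mm. Lift with the wedge alone, without the robot touching the plate or the bottle, and leave everything else where it stands. Finish while still gripping the wedge in that position: do not let go of it.

Things in the scene. Friction and masses are not known exactly. Their poses are not given: they have to be found in the camera images.
- bottle_rest: Fixed lower part of the bottle rest: two dark steel rails, 200 mm long, 18 mm wide, 12 mm high, on the bench, with a 112 mm wide lane between them whose floor is the bench. Origin at bench level amid the rest; +x runs along the rails from the open front (lip) to the hinge at the rear, z up. The lane is open from the front to 60 mm past the origin. Shifts and turns between starts.
- tilt_plate: Moving part: steel plate 148 mm wide, 8 mm thick, with an amber dispenser bottle (94 mm collar, 290 mm tall in all) fixed on it; 0.85 kg. Hinged to the rails at the rear; when down it lies on the rails, top 20 mm above the bench. Origin on the hinge axis, 90 mm behind the rest's origin, 16 mm high. Collar begins 55 mm behind the lip. Falls back by its weight (about 4 N at the lip).
- lip (a point): Middle of the lip's underside: a round steel bar, 10 mm diameter, 106 mm wide, across the plate's front edge, 100 mm in front of the rest's origin (the bar stands 5 mm further out than this point). 10 mm above the bench while the plate is down on the rails; its height over 10 mm is how far the plate is clear at the lip.
- wedge: Loose levelling wedge of plain aluminium, 150 mm long, 36 mm wide, 160 g, lying flat: the front 100 mm is a ramp rising from 4 mm at the thin end (toe) to 20 mm, then a handle block 50 mm long, 32 mm high. Origin in the middle of its underside, +x to the toe, z up. The ramp meets the resting lip with the toe 37 mm past it; each further 10 mm of push lifts the lip about 1.6 mm.
- wedge_toe (a point): Middle of the lower edge of the wedge's thin end, 75 mm from its origin along +x.
- wedge_grip (a point): The place to grip the wedge: centre of its handle block, 50 mm behind its origin, 24 mm above its underside; the block is 36 mm wide across (wedge y).
- shim_block: Bystander: plain aluminium block 50 x 40 x 25 mm, flat on top (not the wedge; too thick to go under the lip). It and the wedge trade places.
- sample_jar: Bystander: small amber jar, 42 mm diameter, 60 mm tall, near the lane's left. Origin under its middle.
- weigh_dish: Bystander: low white dish, 64 mm wide, 16 mm tall, right of the lane. Origin under its middle.
- bottle_collar: Bystander: grey plastic ring, 48 mm outside, 12 mm tall, right of the rest. Origin under its middle.
- wrench: Bystander: steel wrench 150 mm long lying on the far side.
- beaker: Bystander: clear beaker 64 mm wide, 80 mm tall. Origin under its middle.
Things that resemble listed ones, but are neither listed nor needed, are in the scene too. What is meant by the wedge is not blue or brown, and is the larger of those in its own colour.

How it is judged:
By the outcome, as a careful person would: the job done as asked, in the order asked, and still so for the second after the job is handed in, while the arm keeps its last pose, push and grip.
It also fails if it takes over 42 s, if anything falls off the work surface, if the arm or the gripper's body presses on something with over 40 N, if the wrist force passes 120 N, or if a joint passes its speed limit or range.

### The arm

A 7-joint arm with a two-finger parallel gripper is mounted at the origin on the work surface. World frame = base frame: x ahead of the robot, y to its left, z up, the work surface at z = 0. Lengths are in mm, angles in rad, forces in N, time in s.
With the tool pointing down it reaches from about 350 to 775 mm from the base axis. Payload 3.1 kg.
Tool frame: the origin (TCP) lies on the centre line of the jaws, within the pads' length; the fingertips stand 11 mm ahead of it and the grasp point (between the pads) lies 8 mm behind it; z points along the fingers, y is the direction in which the jaws open and shut (so a half turn about z gives the same grasp; the last joint's range is limited). The gripper opens to 85 mm and grips with 20 to 120 N. Pads are 22 mm wide; open, the fingers measure 114 mm over their backs; the gripper's body (76 mm by 85 mm) begins 54 mm behind the grasp point. The pads swing forward as they close: fully open they stand 13 mm farther back than shut.
Start: joints at [-1.265, 0.311, 0.014, 1.512, -0.004, 1.319, -0.027], TCP at [187.43, 517.095, 242.304] pointing down, gripper open.
Joint ranges: [-2.7, 2.7], [-0.3, 1.91], [-1.27, 1.3], [0.12, 2.57], [-1.44, 4.58], [0.2, 2.03], [-3.05, 3.05]. Speed limits (rad/s): [2.79, 2.79, 3.14, 3.14, 3.14, 3.14, 3.14].

### API

Orientations are given as a unit quaternion [x, y, z, w].
In Python, from bench import env gives the robot as it stands. The module is installed in compiled form; this text tells all that it offers.
- The arm moves only by the tool arm_command, never from a script. Its argument "targets" is a list that holds one entry, the list of rows, each a list of 7 numbers: the shift along the tool's x, y, z in mm, then the turn, a rotation vector about the tool's x, y, z in units of 6 degrees (1.0 is 6 degrees), then the finger opening in mm, from 0 to 85.4. In form: [[[x, y, z, wx, wy, wz, hand], ...]]. A call has 1 to 20 rows; each row shifts and turns the commanded pose from where the row before left it, along the tool's axes as they then stand; what a row does not reach is not made up. A row lasts 1/10 s, in which the tool goes at most 50 mm and 8.59 degrees, less where a joint would pass 70% of its speed; a pose out of reach is approached as far as the arm can. A call with a gripper value outside its range is refused whole. The fingers move at their own pace and stop on an object; "squeeze" is the grip in N (left out, the last holds). Time passes only in rows, so rows that do not move let the fingers close. It gives the time, the measured TCP pose, the force and the opening at its end, in the units of the state.
- env.state(): the state, without advancing time (a new reading comes with each control period).
- env.camera(name): name is "scene" or "top"; returns the picture (480x640x3 uint8, red, green, blue); there is no depth.
- env.calibration(name): a dict with "fovy" (degrees; the focal length in pixels is half the picture's height over the tangent of half this angle, whatever the lens; pixels are square), "cx", "cy" (the principal point, pixels), "R" (3x3) and "t" (3): a world point X has camera coordinates R X + t. Camera axes: x right, y down, z forward; pixel columns grow to the right and rows downward; lengths in mm; the calibration is good to about 2 mm. A picture is of the moment at which its call begins. calibration takes no time and is no camera call.
- env.close_job(): hands the job in, once; it reports no verdict.
The state is a dict: "clock": time; "qpos": joint angles; "joint_vel": joint speeds; "tau": joint torques, N m; "eef_pos": TCP position; "tool_rot": TCP orientation; "ft_force": force on the tool from outside, world axes, zero at the start; "moment": the same for the moment, N m; "width": finger opening in mm.
Only numpy, scipy, OpenCV 4.12 (cv2) and the standard library are available. Lean on these libraries where they do the work, as an engineer would, in place of code of your own. Each camera call takes 0.05 s, during which the arm holds its last target.

## Working session

There is one attempt and no reset: what is moved stays moved. The work goes in short steps, Python scripts to look and compute and a tool call to move; the robot and the scene stay as the last step left them, time stands still between calls to the robot, and variables do not carry over. Pictures are saved under pics/ and viewed, and the job is handed in when it is done.

Besides the shell and the picture viewer there is one more tool, called after ">>>" in YAML: its name, and indented under it one key for each argument. arm_command: Moves the arm, as the interface text tells. Its arguments: {"type":"object","properties":{"targets":{"type":"array"},"squeeze":{"type":"number"}},"required":["targets"]}

```bash
mkdir -p pics; ls; python3 - <<'E'
from bench import env
import cv2,numpy as np
np.set_printoptions(precision=4,suppress=True)
for n in("scene","top"):
    im=env.camera(n); cv2.imwrite(f"pics/{n}0.png",im[:,:,::-1]); print(n,env.calibration(n))
print(env.state())
E
```

```text
pics
scene {'fovy': 57.45129154428965, 'cx': 320.3891241016678, 'cy': 237.81211902843162, 'R': array([[ 0.5778,  0.8161,  0.0145],
       [ 0.6193, -0.4267, -0.6591],
       [-0.5317,  0.3898, -0.7519]]), 't': array([-306.1729, -342.0747, 1170.674 ])}
top {'fovy': 42.04201931904851, 'cx': 312.5006724768666, 'cy': 247.3354754783999, 'R': array([[-0.0254, -0.9996, -0.0105],
       [-0.9909,  0.0266, -0.132 ],
       [ 0.1323,  0.007 , -0.9912]]), 't': array([   1.2523,  572.9946, 1316.1847])}
{'clock': 0.1, 'qpos': array([-1.2647,  0.3116,  0.014 ,  1.5129, -0.0044,  1.3192, -0.0272]), 'joint_vel': array([ 0.0004, -0.001 ,  0.0007, -0.0036, -0.    , -0.0007, -0.001 ]), 'tau': array([  0.0005, -38.0856,   0.1466, -23.1244,   0.0124,   0.008 ,
         0.    ]), 'eef_pos': array([187.24  , 516.4723, 241.3449]), 'tool_rot': array([ 0.173 ,  0.9849, -0.001 , -0.0001]), 'ft_force': array([ 0.1525, -0.0846,  0.1114]), 'moment': array([0.0176, 0.0055, 0.0001]), 'width': 85.47570067747554}
```

View pics/scene0.png

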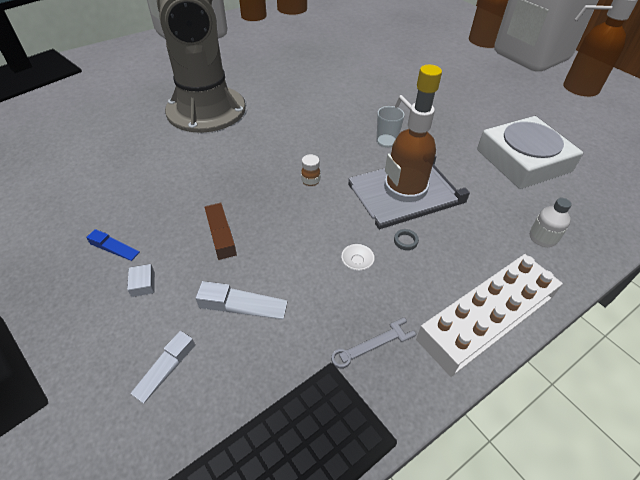

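View pics/top0.png

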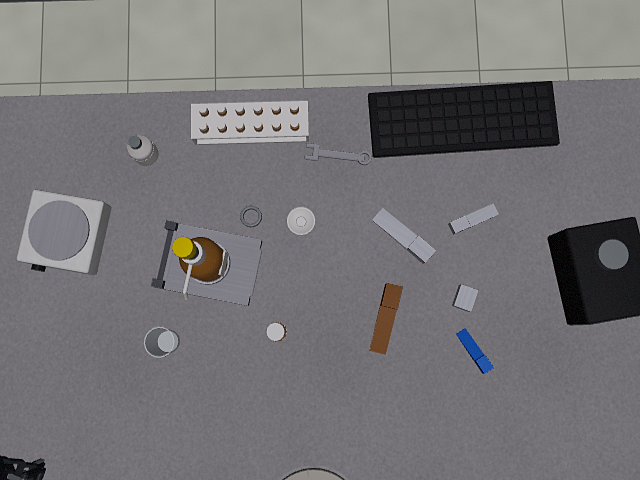

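```bash
python3 - <<'E'
import cv2
t=cv2.imread("pics/top0.png");s=cv2.imread("pics/scene0.png")
a=cv2.resize(t[190:280,360:510],None,fx=5,fy=5,interpolation=cv2.INTER_CUBIC)
b=cv2.resize(t[205:315,140:310],None,fx=4.5,fy=4.5,interpolation=cv2.INTER_CUBIC)
c=cv2.resize(s[270:410,120:300],None,fx=4.2,fy=4.2,interpolation=cv2.INTER_CUBIC)
d=cv2.resize(s[150:235,340:475],None,fx=5.5,fy=5.5,interpolation=cv2.INTER_CUBIC)
for n,i in zip("abcd",(a,b,c,d)): cv2.imwrite(f"pics/crop_{n}.png",i);print(i.shape)
E
```

```text
(450, 750, 3)
(495, 765, 3)
(588, 756, 3)
(468, 742, 3)
```

View pics/crop_a.png

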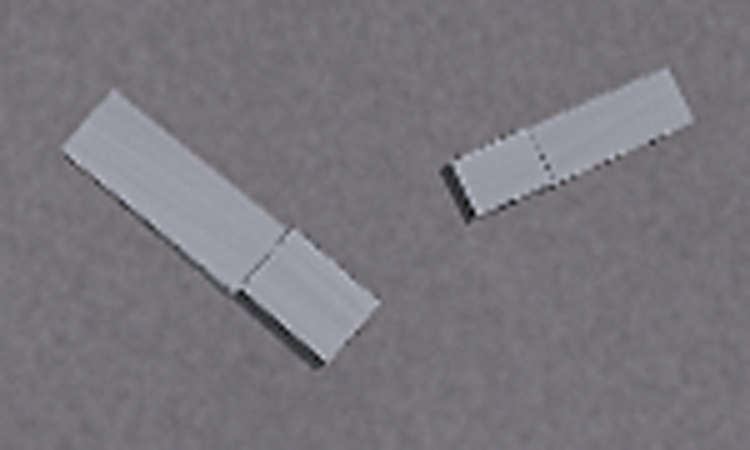

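View pics/crop_b.png

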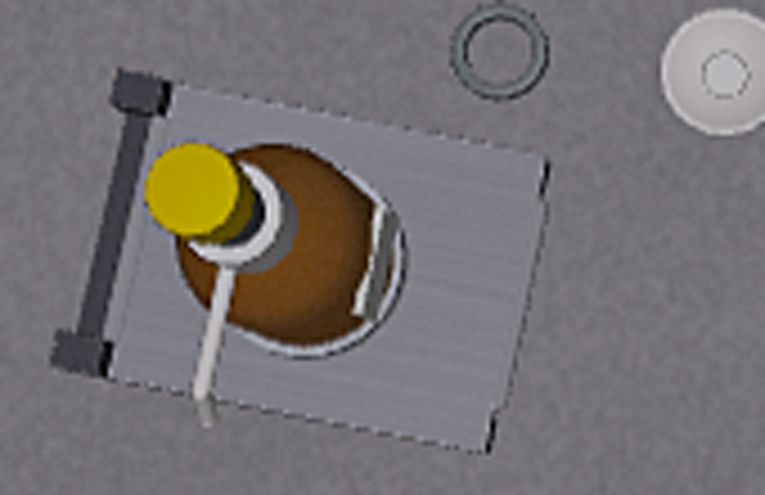

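View pics/crop_c.png

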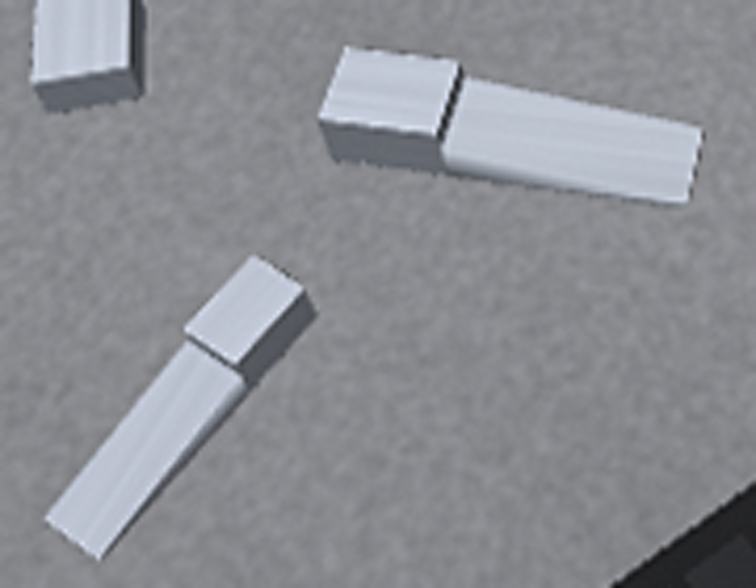

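View pics/crop_d.png

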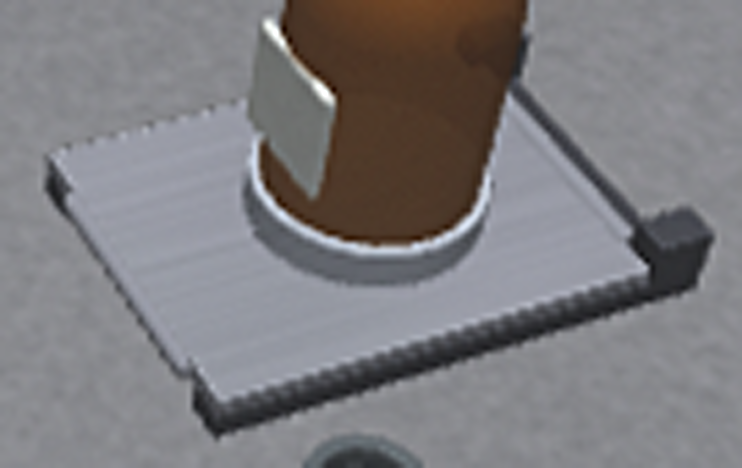

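```bash
cat > h.py <<'E'
import numpy as np
from bench import env
from scipy.optimize import least_squares
np.set_printoptions(precision=2,suppress=True)
C={n:env.calibration(n) for n in("scene","top")}
def proj(n,X):
    c=C[n];f=240/np.tan(np.radians(c["fovy"]/2));p=np.atleast_2d(X)@c["R"].T+c["t"]
    return np.c_[c["cx"]+f*p[:,0]/p[:,2],c["cy"]+f*p[:,1]/p[:,2]]
def tri(pt,ps):
    return least_squares(lambda X:np.r_[proj("top",X)[0]-pt,proj("scene",X)[0]-ps],[400,0,0])
def uncrop(p,f,o): return (np.array(p,float)+.5)/f-.5+np.array(o)
def place(pose,P):
    x,y,a=pose[:3];c,s=np.cos(a),np.sin(a);P=np.array(P,float)
    return np.c_[x+c*P[:,0]-s*P[:,1],y+s*P[:,0]+c*P[:,1],P[:,2]+(pose[3] if len(pose)>3 else 0)]
def fit(obs,p0):  # obs list (view,P,uv)
    return least_squares(lambda q:np.concatenate([(proj(n,place(q,P))-uv).ravel() for n,P,uv in obs]),p0)
E
python3 - <<'E'
from h import *
T=uncrop([(293,230),(240,288),(380,303),(325,362),(114,90),(64,150)],5,(360,190))
S=uncrop([(437,138),(461,61),(321,122),(347,46),(688,203),(703,128)],4.2,(120,270))
names="stepN stepF rearN rearF toeN toeF".split()
for n,a,b in zip(names,T,S):
    r=tri(a,b);print(n,r.x,r.cost)
# wedge frame: +x to toe (y+,x+). near = high world x ; wedge y left of toe dir
P=[(-25,-18,32),(-25,18,32),(-75,-18,32),(-75,18,32),(75,-18,4),(75,18,4)]
r=None
for sgn in(1,-1):
    Q=np.array(P,float);Q[:,1]*=sgn
    for q0 in([550,-100,.8,0],[550,-100,.8]):
        k=fit([("top",Q,T),("scene",Q,S)],q0); print(sgn,k.x,k.cost,k.fun.round(1))
T=uncrop([(548,158),(488,452),(172,85),(110,378)],4.5,(140,205))
S=uncrop([(215,410),(48,158)],5.5,(340,150))
for a,b in zip(T,S): print(tri(a,b).x,tri(a,b).cost)
S=uncrop([(215,410),(48,158),(650,270)],5.5,(340,150))
print("S-rear",tri(T[2],S[2]).x)
E
```

```text
stepN [ 593.28 -244.62   31.9 ] 0.00037629487037508244
stepF [ 567.87 -220.     35.58] 0.0018809060690121759
rearN [ 560.37 -279.87   32.78] 0.12509886766330072
rearF [ 534.62 -255.15   35.89] 0.0016081303121729072
toeN [ 662.5  -171.49    7.27] 0.036273577656343134
toeF [ 635.96 -147.71    8.16] 0.1267598353928964
1 [ 598.06 -213.65    0.82    2.29] 2.19576598494066 [-0.1 -0.5 -0.2  0.1  0.1  0.   0.3  0.5 -0.3 -0.  -0.9 -0.1  0.2 -0.6
  0.4  0.3 -1.  -0.4 -0.5  0.4 -0.   0.3  0.3  0.4]
1 [ 597.42 -213.53    0.82] 3.5543110346042908 [-0.3 -0.1 -0.4  0.6 -0.1  0.4  0.1  0.9 -0.5  0.5 -1.   0.3  0.3 -0.1
  0.4  0.8 -0.9  0.  -0.4  0.9 -0.1  0.6  0.3  0.9]
-1 [ 596.68 -212.95    0.84   -0.59] 1803.6985767637013 [-11.   12.5  10.1 -11.6 -10.6  12.7  10.9 -11.6 -11.6  13.3   8.7 -10.8
   6.  -17.6  -5.1  18.2   5.6 -16.8  -6.9  18.6   3.8 -18.   -3.2  17.5]
-1 [ 596.84 -212.98    0.84] 1803.7885059816963 [-11.   12.4  10.1 -11.7 -10.6  12.6  11.  -11.7 -11.6  13.2   8.7 -10.9
   6.  -17.7  -5.1  18.1   5.5 -16.9  -7.   18.5   3.9 -18.1  -3.2  17.4]
[594.87  97.97  18.2 ] 0.15282665847606294
[452.54 129.62  21.11] 0.004974282558982944
S-rear [635.56 282.14  21.2 ]
```

```bash
cat >> h.py <<'E'
from scipy.spatial.transform import Rotation as Ro
def rel(target,yawY,st=None):
    """tool-frame shift (mm) then turn (units of 6deg) to TCP target, jaws along world yaw yawY(rad), pointing down"""
    st=st or env.state();R=Ro.from_quat(st["tool_rot"]);d=np.array(target)-st["eef_pos"]
    y=np.array([np.cos(yawY),np.sin(yawY),0]);z=np.array([0,0,-1.]);G=Ro.from_matrix(np.c_[np.cross(y,z),y,z])
    print("pos",st["eef_pos"],"R cols",R.as_matrix().T.round(3).tolist(),"w",st["width"],"t",st["clock"])
    print("shift(tool)",R.inv().apply(d),"turn units",np.degrees((R.inv()*G).as_rotvec())/6)
E
python3 - <<'E'
from h import *
T=uncrop([(548,158),(488,452),(172,85),(110,378)],4.5,(140,205))
S=uncrop([(215,410),(48,158)],5.5,(340,150))
P=np.array([(-100,-74,20),(-100,74,20)],float)
# rest frame y left of +x(world +y) -> world -x ; near (high x)= -y
k=fit([("top",P,T[:2]),("scene",P,S)],[540,200,1.35]);print(k.x,k.fun)
k=fit([("top",P,T[:2]),("scene",P,S)],[540,200,1.35,0]);print(k.x,k.fun)
def gp(n,uv,z):
    return least_squares(lambda q:proj(n,[q[0],q[1],z])[0]-uv,[400,0]).x
for nm,uv,z in(("dish",(301,221),16),("jar",(276,332),60),("collar",(251,216),12),("small",(473,218),10),("shim",(466,298),25),("brown",(386,318),15)): print(nm,gp("top",uv,z))
a=.82;rel([598-50*np.cos(a),-213.6-50*np.sin(a),120],a-np.pi/2)
E
```

```text
[545.99 211.17   1.35] [ 0.6  -0.31 -0.26  0.44  0.49 -0.19 -0.17  0.05]
[545.89 211.3    1.35  -0.44] [ 0.56 -0.24 -0.29  0.49  0.48 -0.09 -0.17  0.16]
dish [635.33  10.42]
jar [392.97  67.16]
collar [650.37 121.62]
small [ 632.72 -371.63]
shim [ 455.28 -342.34]
brown [ 416.97 -169.08]
pos [187.24 516.47 241.34] R cols [[-0.94, 0.341, -0.0], [0.341, 0.94, -0.002], [-0.001, -0.002, -1.0]] w 85.47570067747554 t 0.1
shift(tool) [-615.33 -592.14  122.65] turn units [-0.01  0.02 18.85]
```

>>> arm_command:
  targets:
    - [[-25,-24,0,0,0,0,85],[-25,-24,0,0,0,0,85],[-25,-24,0,0,0,0,85],[-25,-24,0,0,0,0,85],[-25,-24,0,0,0,0,85],[-25,-24,0,0,0,0,85],[-25,-24,0,0,0,0,85],[-25,-24,0,0,0,0,85],[-25,-24,0,0,0,0,85],[-25,-24,0,0,0,0,85],[-25,-24,0,0,0,0,85],[-25,-24,0,0,0,0,85],[-25,-24,0,0,0,0,85],[-25,-24,0,0,0,0,85],[-25,-24,0,0,0,0,85],[-25,-24,0,0,0,0,85],[-25,-24,0,0,0,0,85],[-25,-24,0,0,0,0,85],[-25,-24,0,0,0,0,85],[-25,-24,0,0,0,0,85]]

```text
clock: 2.1
eef_pos: [494.1, -105.6, 241.9]
tool_rot: [0.173, 0.985, 0.0, -0.0]
ft_force: [-0.1, 0.7, 0.7]
width: 85.1
```

>>> arm_command:
  targets:
    - [[-24,-23,0,0,0,0,85],[-23,-23,0,0,0,0,85],[-23,-23,0,0,0,0,85],[-23,-23,0,0,0,0,85],[-22,-20,0,0,0,0,85],[0,0,6,0,0,1.25,85],[0,0,6,0,0,1.25,85],[0,0,6,0,0,1.25,85],[0,0,6,0,0,1.25,85],[0,0,6,0,0,1.25,85],[0,0,6,0,0,1.25,85],[0,0,6,0,0,1.25,85],[0,0,6,0,0,1.25,85],[0,0,6,0,0,1.25,85],[0,0,6,0,0,1.25,85],[0,0,6,0,0,1.25,85],[0,0,6,0,0,1.25,85],[0,0,6,0,0,1.25,85],[0,0,6,0,0,1.25,85],[0,0,6,0,0,1.25,85]]

```text
clock: 4.1
eef_pos: [563.7, -248.5, 151.4]
tool_rot: [0.916, 0.401, -0.0, -0.001]
ft_force: [-0.5, -0.1, -0.5]
width: 85.2
```

```bash
python3 - <<'E'
from h import *;import cv2
a=.82;rel([598-50*np.cos(a),-213.6-50*np.sin(a),70],a-np.pi/2)
s=env.state();print(s["qpos"],s["ft_force"])
for n in("scene","top"): cv2.imwrite(f"pics/{n}1.png",env.camera(n)[:,:,::-1])
t=cv2.imread("pics/top1.png");s=cv2.imread("pics/scene1.png")
a=cv2.resize(t[180:300,350:490],(700,600),interpolation=cv2.INTER_CUBIC)
b=cv2.resize(s[200:350,140:340],(800,600),interpolation=cv2.INTER_CUBIC)
cv2.imwrite("pics/c1a.png",a);cv2.imwrite("pics/c1b.png",b)
E
```

```text
pos [ 563.7  -248.52  151.37] R cols [[0.678, 0.735, -0.0], [0.735, -0.678, -0.001], [-0.001, 0.001, -1.0]] w 85.18531856755627 t 4.1
shift(tool) [-1.06  1.35 81.37] turn units [-0.01  0.    0.05]
[-0.26  0.72  1.09  1.48 -0.65  1.33  0.14] [-0.53 -0.15 -0.55]
```

View pics/c1a.png

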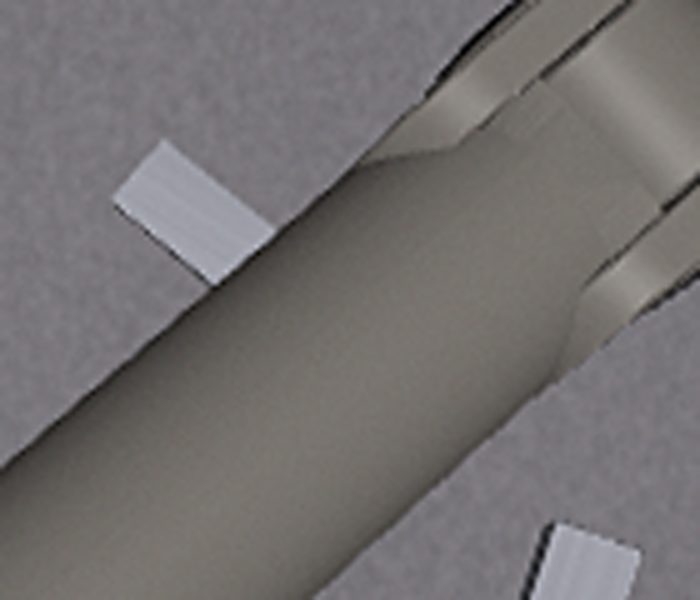

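View pics/c1b.png

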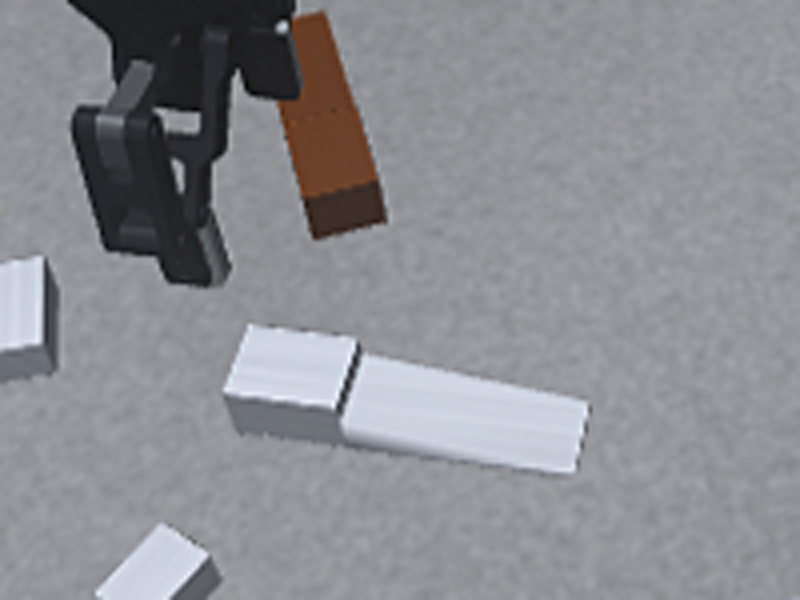

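>>> arm_command:
  targets:
    - [[-1,1.3,10,0,0,0.05,85],[0,0,20,0,0,0,85],[0,0,20,0,0,0,85],[0,0,20,0,0,0,85],[0,0,15,0,0,0,85],[0,0,10,0,0,0,85],[0,0,5,0,0,0,85],[0,0,0,0,0,0,85]]

```text
clock: 5.0
eef_pos: [564.1, -250.6, 51.9]
tool_rot: [0.916, 0.401, -0.0, -0.0]
ft_force: [1.0, -0.5, 1.3]
width: 85.1
```

```bash
python3 - <<'E'
from h import *;import cv2
a=.82;rel([598-50*np.cos(a),-213.6-50*np.sin(a),17],a-np.pi/2)
s=env.state();print(s["qpos"],s["ft_force"])
s=env.camera("scene")[:,:,::-1]
b=cv2.resize(s[200:350,140:340],(800,600),interpolation=cv2.INTER_CUBIC)
cv2.imwrite("pics/c2b.png",b)
E
```

```text
pos [ 564.07 -250.61   51.95] R cols [[0.678, 0.735, -0.0], [0.735, -0.678, -0.0], [-0.0, 0.0, -1.0]] w 85.06907128798764 t 5.0
shift(tool) [ 0.22 -0.42 34.95] turn units [-0.    0.    0.05]
[-0.22  0.82  1.01  1.58 -0.74  1.16  0.21] [ 0.96 -0.49  1.26]
```

View pics/c2b.png

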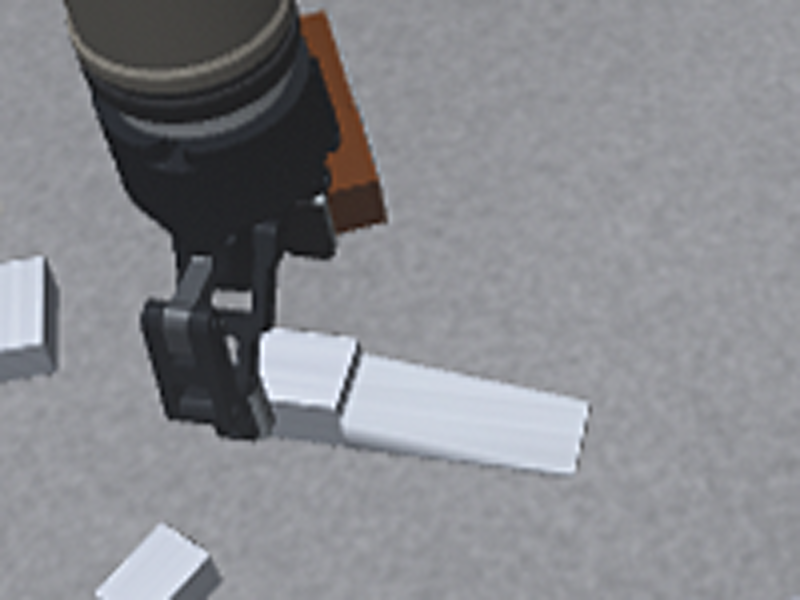

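>>> arm_command:
  targets:
    - [[0.2,-0.4,10,0,0,0,85],[0,0,10,0,0,0,85],[0,0,10,0,0,0,85],[0,0,5,0,0,0,85],[0,0,0,0,0,0,85],[0,0,0,0,0,0,60],[0,0,0,0,0,0,45],[0,0,0,0,0,0,38],[0,0,0,0,0,0,30],[0,0,0,0,0,0,20],[0,0,0,0,0,0,20],[0,0,0,0,0,0,20],[0,0,0,0,0,0,20]]
  squeeze: 70

```text
clock: 6.35
eef_pos: [564.5, -250.7, 18.0]
tool_rot: [0.916, 0.401, 0.0, 0.001]
ft_force: [0.7, -0.6, 5.1]
width: 34.7
```

>>> arm_command:
  targets:
    - [[0,0,-5,0,0,0,20],[0,0,-10,0,0,0,20],[0,0,-15,0,0,0,20],[0,0,-10,0,0,0,20],[0,0,0,0,0,-1,20],[0,0,0,0,0,-1,20],[0,0,0,0,0,-1,20],[0,0,0,0,0,-1,20],[0,0,0,0,0,-1,20],[0,0,0,0,0,0,20],[0,0,0,0,0,0,20]]

```text
clock: 7.45
eef_pos: [564.2, -250.4, 58.0]
tool_rot: [0.782, 0.623, 0.0, 0.0]
ft_force: [0.4, 1.5, -0.8]
width: 34.6
```

```bash
python3 - <<'E'
from h import *;import cv2
a=1.35;L=np.array([546-100*np.cos(a),211.2-100*np.sin(a)]);g=L-155*np.array([np.cos(a),np.sin(a)]);rel([*g,57],a-np.pi/2)
s=env.state();print(s["qpos"],s["ft_force"],s["width"])
for n in("scene","top"): cv2.imwrite(f"pics/{n}3.png",env.camera(n)[:,:,::-1])
t=cv2.imread("pics/top3.png");s=cv2.imread("pics/scene3.png")
cv2.imwrite("pics/c3a.png",cv2.resize(t[180:300,350:490],(700,600),interpolation=cv2.INTER_CUBIC))
cv2.imwrite("pics/c3b.png",cv2.resize(s[200:350,140:340],(800,600),interpolation=cv2.INTER_CUBIC))
E
```

```text
pos [ 564.22 -250.44   57.96] R cols [[0.223, 0.975, 0.0], [0.975, -0.223, 0.001], [0.001, -0.0, -1.0]] w 34.58290622419928 t 7.45
shift(tool) [ 191.02 -119.56    0.86] turn units [ 0.01 -0.   -0.03]
[-0.17  0.76  0.9   1.58 -0.65  1.12  0.66] [ 0.43  1.46 -0.77] 34.58290622419928
```

View pics/c3b.png

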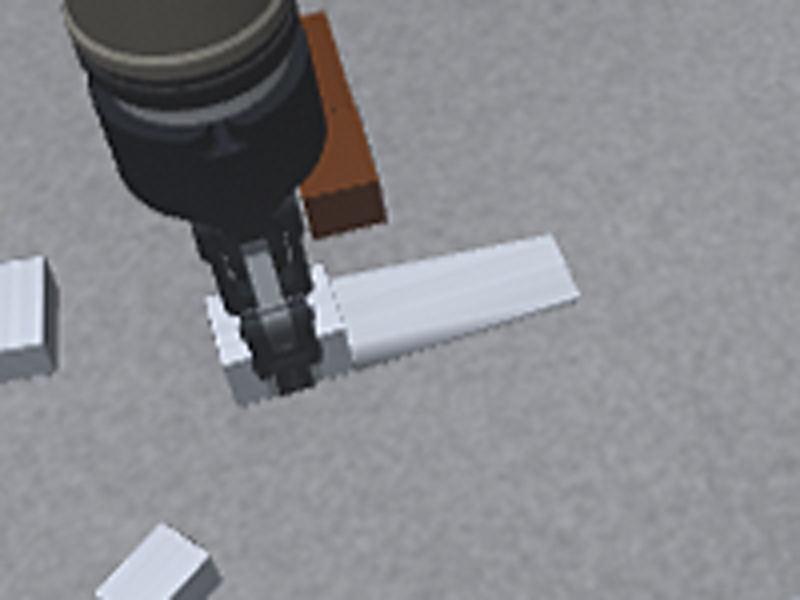

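View pics/c3a.png

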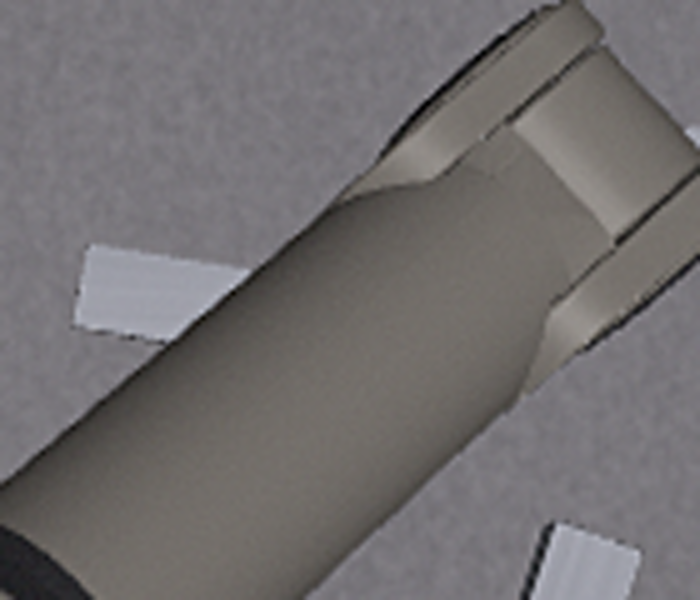

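```bash
python3 - <<'E'
from h import *
T=uncrop([(92,243),(75,325)],5,(350,180));S=uncrop([(579,294),(554,236)],4,(140,200))
X=[tri(a,b).x for a,b in zip(T,S)];print(X)
m=(X[0]+X[1])/2;st=env.state();R=Ro.from_quat(st["tool_rot"]);print("toe mid",m,"in tool",R.inv().apply(m-st["eef_pos"]))
e=X[0]-X[1];print("edge len",np.linalg.norm(e[:2]),"yaw",np.degrees(np.arctan2(e[0],-e[1])))
# using known z (lift ~40+4)
P=lambda q:place([q[0],q[1],q[2]],[(0,-18,45),(0,18,45)])
k=least_squares(lambda q:np.r_[(proj("top",P(q))-T).ravel(),(proj("scene",P(q))-S).ravel()],[590,-130,1.35]);print(k.x,k.fun)
E
```

```text
[array([ 610.07, -134.26,   48.38]), array([ 574.96, -125.61,   46.12])]
toe mid [ 592.52 -129.94   47.25] in tool [123.73   1.01  10.32]
edge len 36.15904173168691 yaw 76.16805001278823
[ 591.93 -129.62    1.33] [-0.46  0.47 -0.38  0.19 -0.05  0.82 -0.24  0.17]
```

>>> arm_command:
  targets:
    - [[8,-5,0,0,0,0,20],[16,-10,0,0,0,0,20],[16,-10,0,0,0,0,20],[16,-10,0,0,0,0,20],[16,-10,0,0,0,0,20],[16,-10,0,0,0,0,20],[16,-10,0,0,0,0,20],[16,-10,0,0,0,0,20],[16,-10,0,0,0,0,20],[16,-10,0,0,0,0,20],[16,-10,0,0,0,0,20],[12,-8,0,0,0,0,20],[8,-5,0,0,0,0,20],[3,-1.6,0,0,0,0,20],[0,0,0,0,0,0,20],[0,0,10,0,0,0,20],[0,0,15,0,0,0,20],[0,0,8,0,0,0,20],[0,0,3,0,0,0,20],[0,0,0,0,0,0,20]]

```text
clock: 9.55
eef_pos: [488.8, -38.0, 20.4]
tool_rot: [0.781, 0.624, -0.001, -0.0]
ft_force: [-0.2, 0.3, -1.1]
width: 34.6
```

```bash
python3 - <<'E'
from h import *;import cv2
a=1.35;L=np.array([546-100*np.cos(a),211.2-100*np.sin(a)]);g=L-155*np.array([np.cos(a),np.sin(a)]);rel([*g,18],a-np.pi/2)
s=env.state();print(s["qpos"],s["ft_force"],s["width"])
for n in("scene","top"): cv2.imwrite(f"pics/{n}4.png",env.camera(n)[:,:,::-1])
t=cv2.imread("pics/top4.png");s=cv2.imread("pics/scene4.png")
cv2.imwrite("pics/c4a.png",cv2.resize(t[215:315,230:350],(720,600),interpolation=cv2.INTER_CUBIC))
cv2.imwrite("pics/c4b.png",cv2.resize(s[150:300,270:470],(800,600),interpolation=cv2.INTER_CUBIC))
E
```

```text
pos [488.8  -37.96  20.43] R cols [[0.221, 0.975, -0.001], [0.975, -0.221, -0.002], [-0.002, -0.0, -1.0]] w 34.588134846775 t 9.55
shift(tool) [0.64 1.25 2.43] turn units [-0.02  0.01 -0.02]
[-0.66  0.62  0.94  1.96 -0.64  0.89  0.4 ] [-0.23  0.27 -1.09] 34.588134846775
```

View pics/c4b.png

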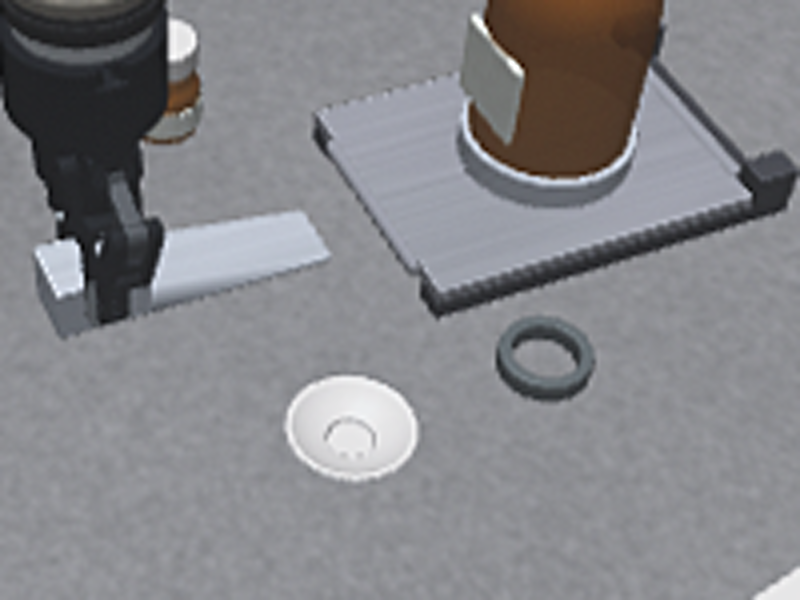

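View pics/c4a.png

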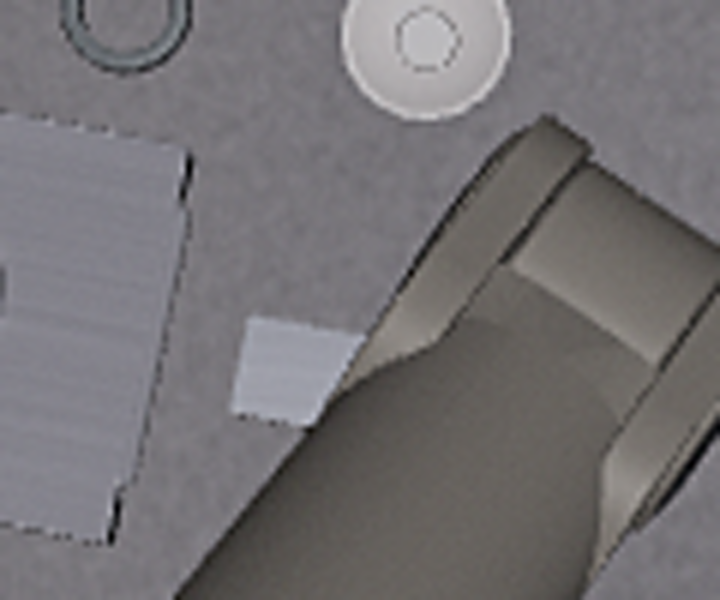

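```bash
python3 - <<'E'
import cv2
t=cv2.imread("pics/top4.png");s=cv2.imread("pics/scene4.png")
cv2.imwrite("pics/c5a.png",cv2.resize(t[230:310,245:305],(600,800)[:2] if 0 else (450,600),interpolation=cv2.INTER_CUBIC))
cv2.imwrite("pics/c5b.png",cv2.resize(s[195:240,275:355],(800,450),interpolation=cv2.INTER_CUBIC))
E
```

```text
(no output)
```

View pics/c5a.png

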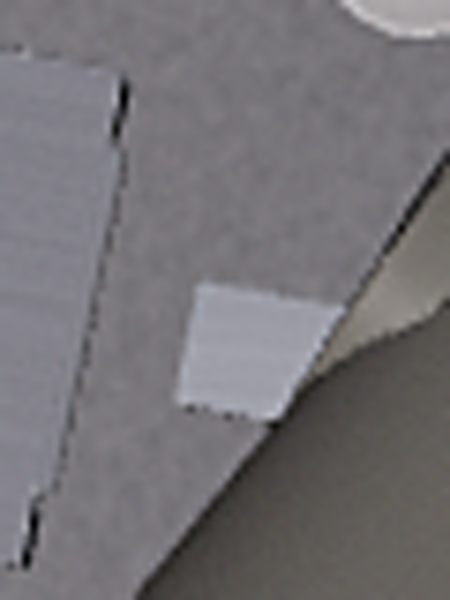

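View pics/c5b.png

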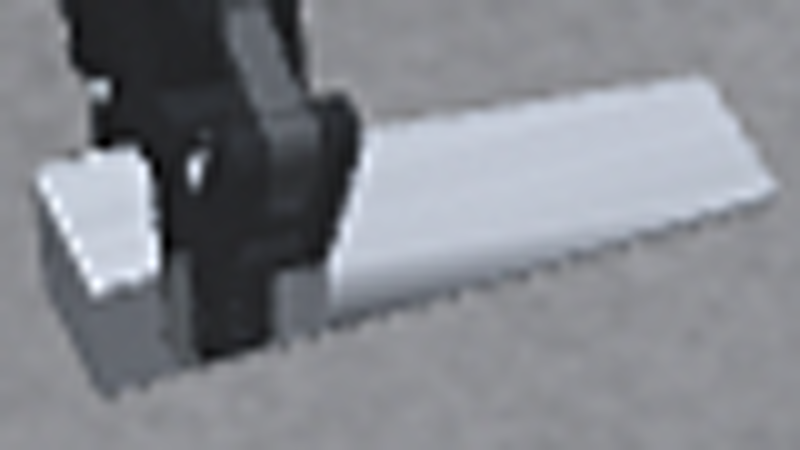

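```bash
python3 - <<'E'
from h import *
T=uncrop([(198,285),(178,402)],7.5,(245,230))
S=uncrop([(775,187),(703,76),(38,182),(100,293),(108,395)],10,(275,195))
z=2.4
PT=np.array([(75,-18,4+z),(75,18,4+z)],float)
PS=np.array([(75,-18,4+z),(75,18,4+z),(-75,18,32+z),(-75,-18,32+z),(-75,-18,z)],float)
for obs in([("top",PT,T),("scene",PS,S)],[("scene",PS,S)],[("top",PT,T)]):
    k=fit(obs,[500,0,1.35]);q=k.x
    print(q,np.degrees(q[2]),k.fun)
    print(" toe",place(q,[(75,0,0)]),"grip",place(q,[(-50,0,0)]))
st=env.state();R=Ro.from_quat(st["tool_rot"]).as_matrix();print(st["eef_pos"],np.degrees(np.arctan2(R[1,0],R[0,0])))
# rest refit, both views now (7.5 crop) incl. edge
Tr=uncrop([(125,73),(26,565)],7.5,(245,230)); Sr=uncrop([(432,292),(318,118)],4,(270,150))
P=np.array([(-100,-74,20),(-100,74,20)],float)
for o in ([("top",P,Tr),("scene",P,Sr)],[("scene",P,Sr)],[("top",P,Tr)]):
    k=fit(o,[546,211,1.35]);print("rest",k.x,np.degrees(k.x[2]),k.fun,"lip",place(k.x,[(-100,0,0)]))
E
```

```text
[499.47  10.64   1.35] 77.39161671094789 [-0.19  0.45 -0.82  0.81  0.61  0.56  0.56  0.46 -0.3  -0.71 -0.45  0.43
 -0.49  1.14]
 toe [[515.84  83.84   0.  ]] grip [[488.55 -38.15   0.  ]]
[498.32  11.37   1.36] 78.15559893931119 [ 0.44 -0.26  0.2  -0.26 -0.24 -0.83 -0.16  0.23 -0.2   0.94]
 toe [[513.71  84.77   0.  ]] grip [[488.05 -37.57   0.  ]]
[503.39   8.98   1.39] 79.38238139251992 [ 0.04 -0.23 -0.04  0.23]
 toe [[517.21  82.69   0.  ]] grip [[494.18 -40.17   0.  ]]
[489.61 -37.96  21.32] 77.2485453681905
rest [546.54 211.22   1.34] 76.69484381101026 [ 0.9   0.24 -0.58  0.63  1.33  1.3  -0.72 -0.9 ] lip [[523.52 113.91   0.  ]]
rest [547.42 210.88   1.32] 75.4797116068832 [ 0.31  1.11 -0.34 -1.38] lip [[522.35 114.07   0.  ]]
rest [545.5  212.03   1.36] 77.87412767054393 [ 0.06 -0.33 -0.06  0.32] lip [[524.5  114.26   0.  ]]
```

>>> arm_command:
  targets:
    - [[0,1,1,0,0,0,20],[0,0,1,0,0,0,20],[0,0,0.5,0,0,0,20],[0,0,0,0,0,0,20],[0,0,0,0,0,0,20]]

```text
clock: 10.15
eef_pos: [490.4, -37.7, 18.9]
tool_rot: [0.781, 0.624, 0.0, 0.0]
ft_force: [0.4, -1.1, -2.1]
width: 35.0
```

```bash
python3 - <<'E'
from h import *
a=1.351;L=np.array([524.,113.8]);u=np.array([np.cos(a),np.sin(a)]);rel([*(L-69*u),18],a-np.pi/2)
s=env.state();print(s["ft_force"],s["moment"],s["width"])
E
```

```text
pos [490.42 -37.73  18.87] R cols [[0.22, 0.975, 0.0], [0.975, -0.22, 0.0], [0.0, 0.0, -1.0]] w 35.031671974749536 t 10.15
shift(tool) [86.21 -0.46  0.88] turn units [ 0.   -0.   -0.02]
[ 0.43 -1.12 -2.14] [-0.03 -0.    0.02] 35.031671974749536
```

>>> arm_command:
  targets:
    - [[0,0,0.5,0,0,0,20],[0,0,0.5,0,0,0,20],[0,0,0,0,0,0,20],[0,0,0,0,0,0,20]]

```text
clock: 10.55
eef_pos: [490.4, -37.8, 17.9]
tool_rot: [0.781, 0.624, 0.0, -0.0]
ft_force: [-1.0, 0.7, 0.8]
width: 34.9
```

```bash
python3 - <<'E'
from h import *
a=1.351;L=np.array([524.,113.8]);u=np.array([np.cos(a),np.sin(a)]);rel([*(L-69*u),18],a-np.pi/2)
s=env.state();print(s["ft_force"],s["moment"],s["width"])
E
```

```text
pos [490.43 -37.79  17.94] R cols [[0.22, 0.975, 0.0], [0.975, -0.22, 0.0], [0.0, 0.0, -1.0]] w 34.85564990817959 t 10.55
shift(tool) [86.26 -0.49 -0.04] turn units [ 0.   -0.   -0.02]
[-0.97  0.65  0.83] [0.03 0.1  0.03] 34.85564990817959
```

>>> arm_command:
  targets:
    - [[2,0,0.3,0,0,0,20],[4,0,0,0,0,0,20],[4,0,0,0,0,0,20],[4,0,0,0,0,0,20],[4,0,0,0,0,0,20],[4,0,0,0,0,0,20],[4,0,0,0,0,0,20],[4,0,0,0,0,0,20],[4,0,0,0,0,0,20],[4,0,0,0,0,0,20],[4,0,0,0,0,0,20],[4,0,0,0,0,0,20],[4,0,0,0,0,0,20],[4,0,0,0,0,0,20],[4,0,0,0,0,0,20],[2,0,0,0,0,0,20],[0,0,0,0,0,0,20]]

```text
clock: 12.25
eef_pos: [504.2, 20.5, 18.0]
tool_rot: [0.781, 0.625, 0.0, 0.001]
ft_force: [-1.2, -3.0, 6.1]
width: 34.7
```

```bash
python3 - <<'E'
from h import *;import cv2
a=1.351;L=np.array([524.,113.8]);u=np.array([np.cos(a),np.sin(a)]);rel([*(L-69*u),18],a-np.pi/2)
s=env.state();print(s["ft_force"],s["moment"],s["width"])
for n in("scene","top"): cv2.imwrite(f"pics/{n}6.png",env.camera(n)[:,:,::-1])
t=cv2.imread("pics/top6.png");s=cv2.imread("pics/scene6.png")
cv2.imwrite("pics/c6a.png",cv2.resize(t[215:315,220:340],(720,600),interpolation=cv2.INTER_CUBIC))
cv2.imwrite("pics/c6b.png",cv2.resize(s[160:235,300:400],(800,600),interpolation=cv2.INTER_CUBIC))
E
```

```text
pos [504.16  20.48  17.96] R cols [[0.22, 0.976, -0.001], [0.976, -0.22, 0.001], [0.001, -0.001, -1.0]] w 34.7282105732688 t 12.25
shift(tool) [26.4  -1.03 -0.06] turn units [ 0.01  0.01 -0.02]
[-1.19 -3.01  6.14] [-0.75  0.25  0.1 ] 34.7282105732688
```

View pics/c6b.png

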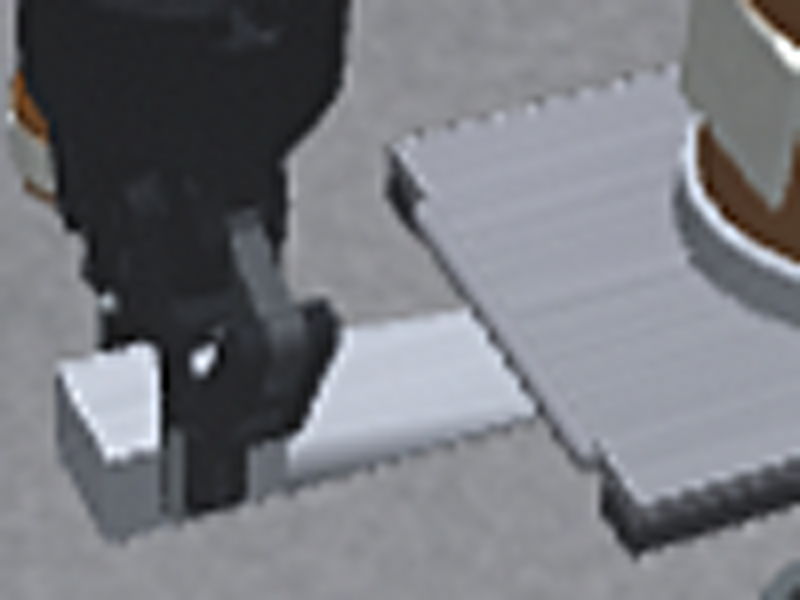

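View pics/c6a.png

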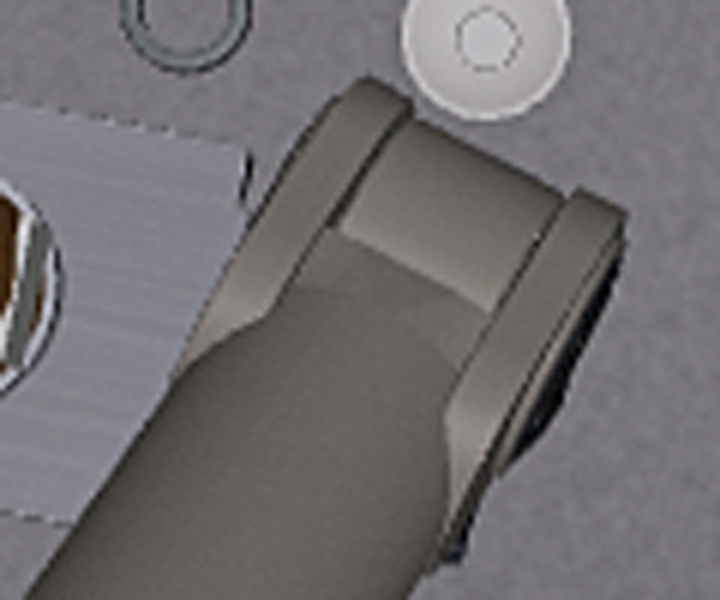

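View pics/scene6.png

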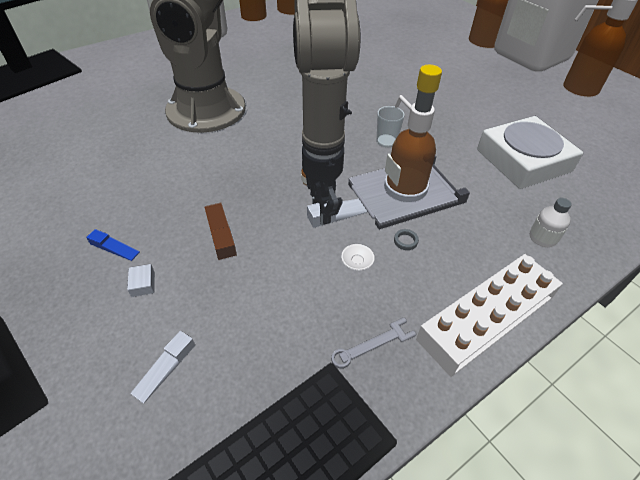

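View pics/top6.png

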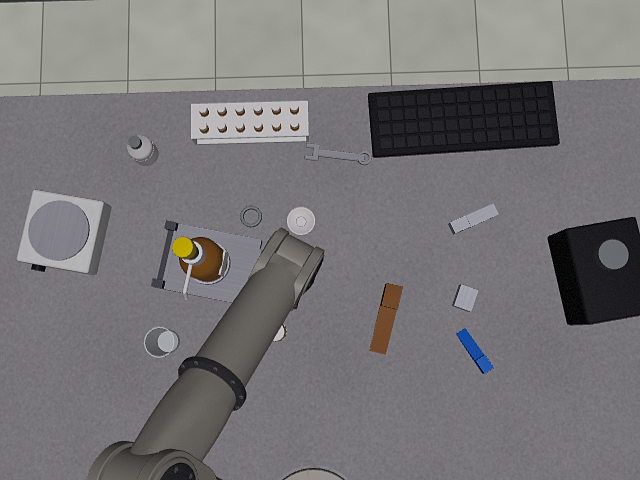

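>>> arm_command:
  targets:
    - [[1,-0.3,0,0,0,0,20],[2,-0.3,0,0,0,0,20],[2,-0.2,0,0,0,0,20],[2,0,0,0,0,0,20],[2,0,0,0,0,0,20],[2,0,0,0,0,0,20],[2,0,0,0,0,0,20],[2,0,0,0,0,0,20],[2,0,0,0,0,0,20],[1,0,0,0,0,0,20],[0,0,0,0,0,0,20],[0,0,0,0,0,0,20]]

```text
clock: 13.55
eef_pos: [506.3, 33.9, 18.0]
tool_rot: [0.782, 0.623, -0.002, 0.002]
ft_force: [-0.8, -11.2, 6.8]
width: 34.9
```

```bash
python3 - <<'E'
from h import *
a=1.351;L=np.array([524.,113.8]);u=np.array([np.cos(a),np.sin(a)]);rel([*(L-69*u),18],a-np.pi/2)
s=env.state();print(s["ft_force"],s["moment"],s["width"])
E
```

```text
pos [506.31  33.85  17.96] R cols [[0.223, 0.975, -0.006], [0.975, -0.223, 0.001], [-0.0, -0.006, -1.0]] w 34.87948762779499 t 13.55
shift(tool) [12.88 -0.24 -0.12] turn units [ 0.01  0.06 -0.05]
[ -0.78 -11.21   6.78] [-1.8   0.54  0.08] 34.87948762779499
```

```bash
cat > snap.py <<'E'
import sys
from h import *;import cv2
k=sys.argv[1]
s=np.ascontiguousarray(env.camera("scene")[:,:,::-1]);cv2.imwrite(f"pics/scene{k}.png",s)
cv2.imwrite(f"pics/c{k}b.png",cv2.resize(s[160:235,300:400],(800,600),interpolation=cv2.INTER_CUBIC))
E
python3 snap.py 7
```

```text
(no output)
```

View pics/c7b.png

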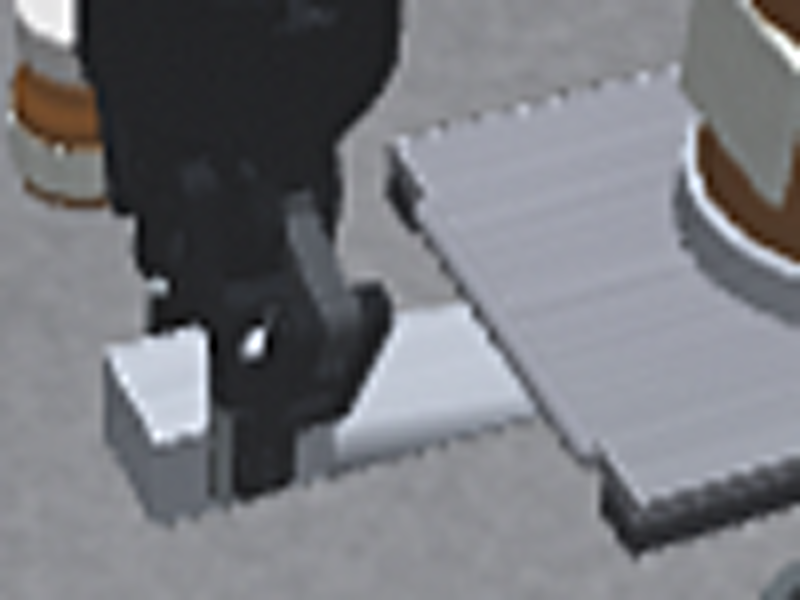

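>>> arm_command:
  targets:
    - [[2,0,0,0,0,0,20],[2,0,0,0,0,0,20],[2,0,0,0,0,0,20],[2,0,0,0,0,0,20],[0,0,0,0,0,0,20],[0,0,0,0,0,0,20]]

```text
clock: 14.2
eef_pos: [508.2, 41.8, 18.0]
tool_rot: [0.782, 0.623, -0.002, 0.002]
ft_force: [-2.8, -10.2, 6.2]
width: 34.7
```

```bash
python3 - <<'E'
from h import *
a=1.351;L=np.array([524.,113.8]);u=np.array([np.cos(a),np.sin(a)]);rel([*(L-69*u),18],a-np.pi/2)
s=env.state();print(s["ft_force"],s["moment"],s["width"])
E
python3 snap.py 8
```

```text
pos [508.21  41.75  17.96] R cols [[0.223, 0.975, -0.006], [0.975, -0.223, 0.001], [0.0, -0.006, -1.0]] w 34.725048974076195 t 14.2
shift(tool) [ 4.75 -0.33 -0.07] turn units [ 0.01  0.05 -0.05]
[ -2.8  -10.17   6.15] [-1.79  0.57  0.  ] 34.725048974076195
```

View pics/c8b.png

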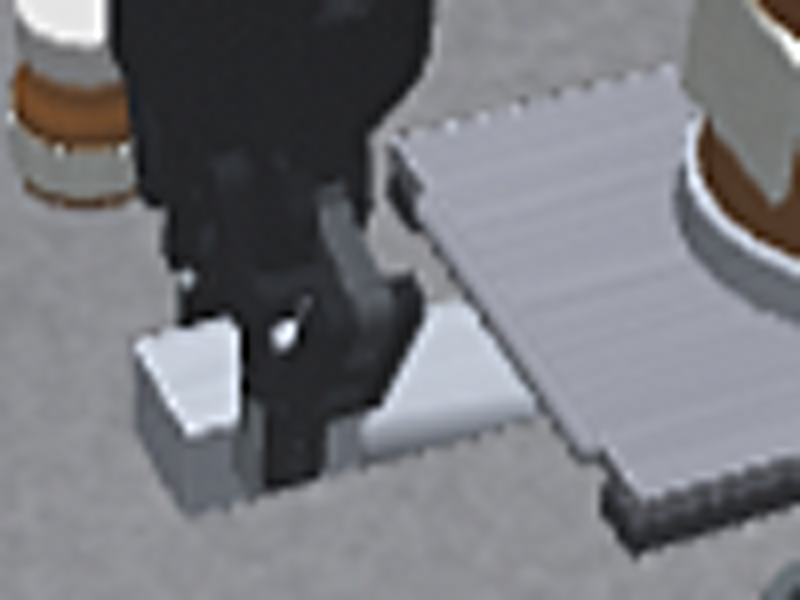

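>>> arm_command:
  targets:
    - [[1.5,0,0,0,0,0,20],[1.5,0,0,0,0,0,20],[1.5,0,0,0,0,0,20],[0,0,0,0,0,0,20],[0,0,0,0,0,0,20]]

```text
clock: 14.75
eef_pos: [509.2, 46.0, 18.0]
tool_rot: [0.782, 0.623, -0.002, 0.002]
ft_force: [-2.1, -10.0, 6.9]
width: 34.7
```

```bash
python3 snap.py 9; python3 - <<'E'
from h import *;import cv2
a=1.351;L=np.array([524.,113.8]);u=np.array([np.cos(a),np.sin(a)]);rel([*(L-69*u),18],a-np.pi/2)
s=env.state();print(s["ft_force"],s["width"])
cv2.imwrite("pics/top9.png",env.camera("top")[:,:,::-1])
# lift from bottle cap displacement (hinge rotation), template ECC translation
rest=np.array([546,211.2]);h0=np.r_[rest+90*u,16];ax=np.array([u[1],-u[0],0]) # rest -y axis
def est(n,A,B,box,z):
    x0,y0,x1,y1=box
    W=np.eye(2,3,dtype=np.float32)
    a_=cv2.cvtColor(A,cv2.COLOR_BGR2GRAY);b_=cv2.cvtColor(B,cv2.COLOR_BGR2GRAY)
    cc,W=cv2.findTransformECC(a_[y0:y1,x0:x1],b_[y0:y1,x0:x1],W,cv2.MOTION_TRANSLATION,(3,200,1e-6))
    d=W[:,2]; c=np.array([(x0+x1)/2,(y0+y1)/2])
    X=least_squares(lambda q:proj(n,[q[0],q[1],z])[0]-c,[560,220]).x;X=np.r_[X,z]
    def mv(lift):
        R=Ro.from_rotvec(ax*lift/190*sg).as_matrix();return proj(n,h0+R@(X-h0))[0]
    global sg
    sg=1
    if (Ro.from_rotvec(ax*.01).apply(np.r_[-u*190,0]))[2]<0: sg=-1
    J=mv(1)-mv(0)
    print(n,box,"X",X,"shift px",d,"pred/mm",J,"lift",d@J/(J@J),"cc",cc)
for k in("6","7","8","9"):
    print(k);A=cv2.imread("pics/scene0.png");B=cv2.imread(f"pics/scene{k}.png")
    est("scene",A,B,(412,60,448,96),275);est("scene",A,B,(405,96,440,132),225)
    est("scene",A,B,(380,170,465,222),20)
for k in("6","9"):
    A=cv2.imread("pics/top0.png");B=cv2.imread(f"pics/top{k}.png");est("top",A,B,(165,230,200,262),285)
E
```

```text
pos [509.17  46.03  17.96] R cols [[0.224, 0.975, -0.006], [0.975, -0.224, 0.001], [0.0, -0.006, -1.0]] w 34.7501009821036 t 14.8
shift(tool) [ 0.37 -0.31 -0.05] turn units [ 0.01  0.06 -0.05]
[ -1.6  -10.96   5.55] 34.7501009821036
6
scene (412, 60, 448, 96) X [547.25 214.94 275.  ] shift px [-0.01 -0.02] pred/mm [ 0.73 -0.39] lift 0.0009492941034344932 cc 0.9999209605263731
scene (405, 96, 440, 132) X [569.32 188.8  225.  ] shift px [-0.    0.01] pred/mm [ 0.6  -0.41] lift -0.010686717451269883 cc 0.9999049118348872
scene (380, 170, 465, 222) X [585.93 226.4   20.  ] shift px [-0.01  0.  ] pred/mm [ 0.04 -0.12] lift -0.048125076398770825 cc 0.9999704391133053
7
scene (412, 60, 448, 96) X [547.25 214.94 275.  ] shift px [ 0.41 -0.14] pred/mm [ 0.73 -0.39] lift 0.5197565680780644 cc 0.9399600120153982
scene (405, 96, 440, 132) X [569.32 188.8  225.  ] shift px [ 0.34 -0.25] pred/mm [ 0.6  -0.41] lift 0.5818728117507949 cc 0.9668499725937303
scene (380, 170, 465, 222) X [585.93 226.4   20.  ] shift px [ 0.04 -0.09] pred/mm [ 0.04 -0.12] lift 0.7479789746776592 cc 0.9988406667110261
8

[... 428 characters left out ...]
ene (412, 60, 448, 96) X [547.25 214.94 275.  ] shift px [ 1.81 -1.09] pred/mm [ 0.73 -0.39] lift 2.560279810182482 cc 0.9965021033446264
scene (405, 96, 440, 132) X [569.32 188.8  225.  ] shift px [ 1.46 -0.91] pred/mm [ 0.6  -0.41] lift 2.3744036816112497 cc 0.9551302895942038
scene (380, 170, 465, 222) X [585.93 226.4   20.  ] shift px [ 0.23 -0.31] pred/mm [ 0.04 -0.12] lift 2.843419011072481 cc 0.9818627333138478
top (165, 230, 200, 262) X [548.45 214.98 285.  ] shift px [0. 0.] pred/mm [-0.83 -0.19] lift -0.0022437894567967583 cc 0.9999345238723305
top (165, 230, 200, 262) X [548.45 214.98 285.  ] shift px [-1.46 -0.3 ] pred/mm [-0.83 -0.19] lift 1.749379852431061 cc 0.9249036927116001
```

View pics/c9b.png

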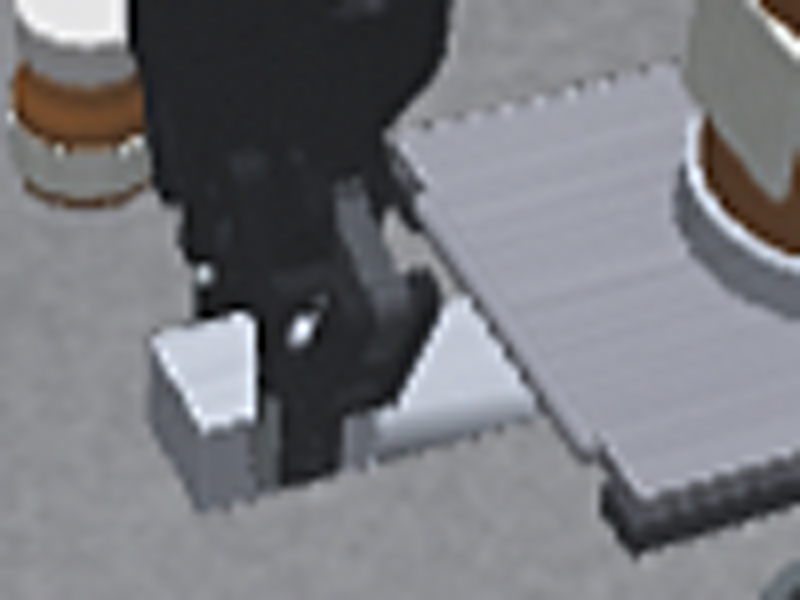

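>>> arm_command:
  targets:
    - [[1,0,0,0,0,0,20],[1,0,0,0,0,0,20],[0,0,0,0,0,0,20],[0,0,0,0,0,0,20],[0,0,0,0,0,0,20]]

```text
clock: 15.35
eef_pos: [509.6, 47.9, 18.0]
tool_rot: [0.782, 0.623, -0.002, 0.002]
ft_force: [-1.6, -10.1, 5.3]
width: 34.6
```

```bash
python3 snap.py 10; python3 - <<'E'
from h import *;import cv2
a=1.351;L=np.array([524.,113.8]);u=np.array([np.cos(a),np.sin(a)]);rel([*(L-69*u),18],a-np.pi/2)
s=env.state();print(s["ft_force"],s["width"])
t=env.camera("top")[:,:,::-1].copy();cv2.imwrite("pics/top10.png",t)
A=cv2.cvtColor(cv2.imread("pics/scene0.png"),6);B=cv2.cvtColor(cv2.imread("pics/scene10.png"),6)
for (x0,y0,x1,y1),J in(((412,60,448,96),(.73,-.39)),((405,96,440,132),(.60,-.41)),((380,170,465,222),(.04,-.12))):
    cc,W=cv2.findTransformECC(A[y0:y1,x0:x1],B[y0:y1,x0:x1],np.eye(2,3,dtype=np.float32),0,(3,200,1e-6));J=np.array(J);print("lift",W[:,2]@J/(J@J),cc)
d0=cv2.absdiff(A,B);cv2.imwrite("pics/diff10.png",np.where(d0>25,255,0).astype(np.uint8))
E
```

```text
pos [509.56  47.89  17.95] R cols [[0.224, 0.975, -0.006], [0.975, -0.224, 0.001], [-0.0, -0.006, -1.0]] w 34.68342319250503 t 15.4
shift(tool) [-1.53 -0.27 -0.04] turn units [ 0.01  0.06 -0.05]
[ -1.79 -10.39   5.75] 34.68342319250503
lift 2.907451702730499 0.984307373478881
lift 2.6351634694464026 0.9972573467766115
lift 3.3149953186511993 0.9781676042899586
```

View pics/c10b.png

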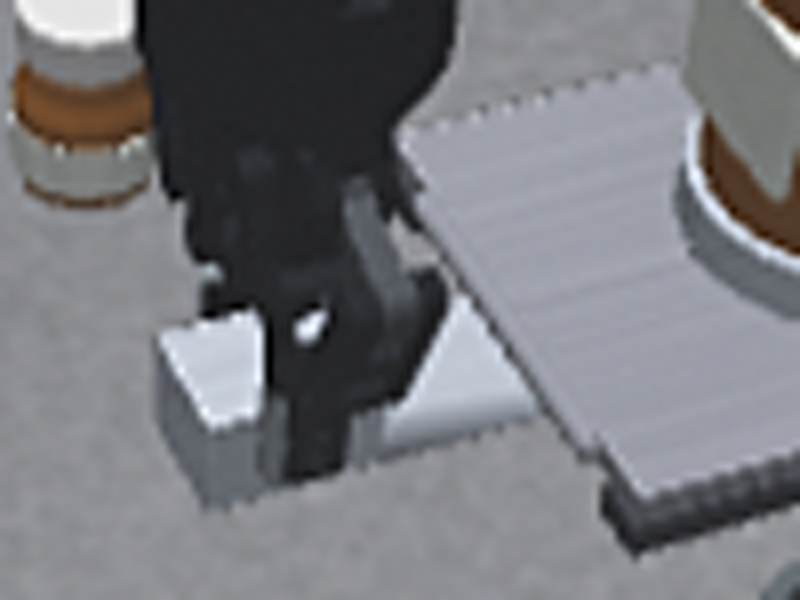

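View pics/diff10.png

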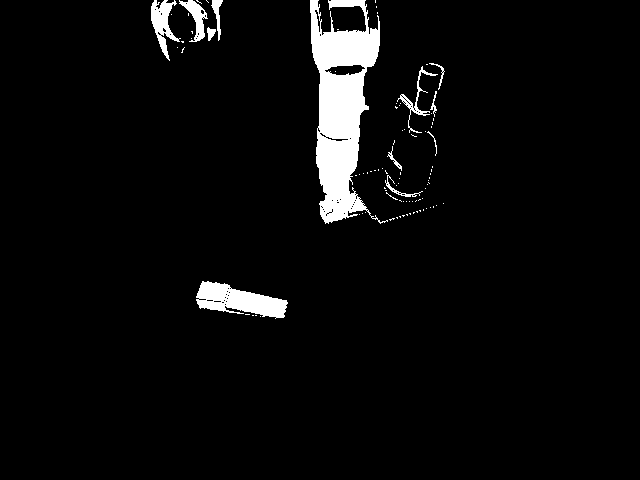

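View pics/top10.png

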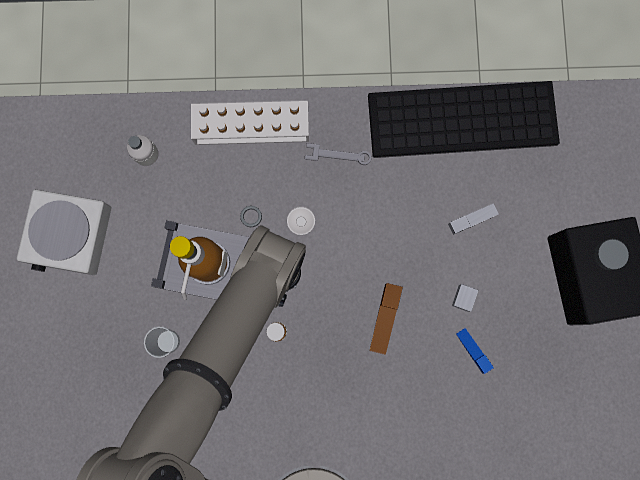

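```bash
python3 -c "
from bench import env
env.close_job(); print(env.state()['clock'])"
```

```text
the job is handed in; nothing more can be done
the job is handed in; nothing more can be done
```

I gripped the larger aluminium wedge by its handle block, lifted it about 40 mm and turned it about 30° so the toe faced the rest. I then set it down flat and slid it square under the middle of the lip. I handed in at about 15.4 s with the wedge still gripped at a 70 N squeeze.

**Lift at the lip:** about 3 mm.
- Shifts of the bottle and plate in the scene camera gave 2.6, 2.9 and 3.3 mm.
- The arm's position gave about 3.2 mm, with the toe some 57 mm past the lip.
- The top view disagreed at the step before the last push: 1.75 mm against 2.4–2.8 mm from the scene view. I put that down to background in the picture patch and did not repeat it after the final 2 mm push.

**Alignment:** the last measured heading of the tool was within about 0.5° of the rest's axis, and the lateral offset was about 0.3 mm.

**Forces:** the push was steady at about 10 N with about 6 N of upward force, well under the limits.

**Bystanders:** the before-and-after scene picture showed only the arm, the wedge and the lifted plate with its bottle had changed.

**Tilt:** the tool ended pitched about 0.35° toe-down under the push. The wedge looked flat in the picture, but I did not measure its tilt on its own.

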